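# Load the bun steamer and start it with its two-stage button

## Robot

A 6-joint arm with a two-finger parallel gripper is mounted at the origin on the work surface. World frame = base frame: x ahead of the robot, y to its left, z up, the work surface at z = 0. Lengths are in mm, angles in rad, forces in N, time in s.
With the tool pointing down it reaches from about 350 to 875 mm from the base axis. Payload 4.2 kg.
Tool frame: the origin (TCP) lies midway between the tips of the shut fingers; the grasp point (between the pads) lies 19 mm behind it (bot.grip_point_offset is the distance from the TCP to the grasp point, in mm); x points along the fingers, z is the direction in which the jaws open and shut, and the axes are right-handed (so a half turn about x gives the same grasp; the last joint's range is limited). The gripper opens to 87 mm and grips with 3 to 60 N. Pads are 19 mm wide; open, the fingers measure 117 mm over their backs; the gripper's body (75 mm by 190 mm) begins 51 mm behind the grasp point.
Start: joints at [0.259, 0.385, 0.008, 0, -1.194, -0.259], TCP at [624.979, 0.025, 222.55] pointing down, gripper open.
Joint ranges: [-3.14, 3.14], [-1.21, 2.06], [-1.07, 1.41], [-3.16, 2.05], [-2.99, -0.16], [-3.1, 3.1]. Speed limits (rad/s): [2.79, 2.79, 3.14, 3.14, 3.14, 3.14].

## Interface

Orientations are given as a unit quaternion [w, x, y, z].
In Python, from station import bot gives the robot as it stands. The module is installed in compiled form; this text tells all that it offers. Calls block until the motion is done:
- bot.goto(position, orientation): joint-space move of the TCP to a pose.
- bot.move_l(position, rot=None, vel=150, max_force=None): straight line of the TCP; rot=None keeps the orientation; vel is the mean speed in mm/s. With max_force (N) it stops when the force on the tool has changed by that much, and returns True; else False.
- bot.goto_joints(angles): joint-space move.
- bot.move_gripper(opening): finger opening in mm; the grip force is fixed at half the most; returns when the fingers have stopped.
- bot.dwell(seconds).
- bot.ik(position, orientation): joint angles nearest the present ones, or None.
- bot.get_obs(): the state.
- bot.snapshot(name): name is "scene" or "side" or "wrist"; returns a dict with "image" (384x512x3 uint8, red, green, blue), "depth" (384x512 float32, mm along the optical axis (not along the pixel's ray), 0 where there is no reading), "fov_y" (degrees; the focal length in pixels is half the picture's height over the tangent of half this angle, whatever the lens; pixels are square), "cx", "cy" (the principal point, pixels), "k1" (the pictures are not rectified: a ray, as slopes to the right and down, at radius r is drawn at 1 + k1 r^2 times it, then the intrinsics apply), "R" (3x3) and "t" (3): a world point X has camera coordinates R X + t. Camera axes: x right, y down, z forward; pixel columns grow to the right and rows downward; lengths in mm; the calibration is good to about 2 mm. A picture is of the moment at which its call begins.
A pose or a line that the arm cannot do raises bot.Unreachable and nothing moves.
- bot.finish_job(): hands the job in, once; it reports no verdict.
The state is a dict: "clock": time; "joint_positions": joint angles; "qd": joint speeds; "joint_efforts": joint torques, N m; "position": TCP position; "ee_rot": TCP orientation; "ft_force": force on the tool from outside, world axes, zero at the start; "ft_torque": the same for the moment, N m; "grip_width": finger opening in mm.
Only numpy, scipy, OpenCV 4.12 (cv2) and the standard library are available. Lean on these libraries where they do the work, as an engineer would, in place of code of your own. Each camera call takes 0.05 s, during which the arm holds its last target. There are 200 camera calls.

## Task

Load and start the bun steamer: lift the lid off the pot and lay it on the wooden board, then lower every bun from the wire rack gently into the pot, without dropping or pressing it hard, so that all stand side by side on the pot's floor on their flat undersides, and put the lid back on, fully seated. Then press the red start button to its halfway stop, pause there for about two seconds, press on from there fully down, and let go. Leave the sauce pot, the sauce bottle and the stack of cups where they are.

Things in the scene. Friction and masses are not known exactly. Their poses are not given: they have to be found in the camera images.
- steamer: Fixed steamer: black induction plate 220 x 210 x 45 mm and fixed on it a round steel pot, outer diameter 196 mm, inner diameter 188 mm, inner depth 75 mm. Origin: centre of the plate's underside, on the work surface; z up. Two wire handles (+y and -y side), 122 mm from the axis at 100 mm height, are not used.
- pot_floor (a point): Centre of the pot's inner floor, 51 mm above the work surface; axes as the steamer's.
- pot_rim (a point): Centre of the pot's mouth, level with the rim, 126 mm above the work surface.
- lid: Loose round metal lid, 0.3 kg: below, a plug 178 mm in diameter, 8 mm high, that enters the pot's mouth (5 mm play); above it a flange 206 mm in diameter, 6 mm thick, that rests on the rim; in the middle a red upright knob, diameter 30 mm, from 14 to 56 mm above the underside. Origin: centre of the plug's underside, z up; 8 mm below the rim when seated, as at the start.
- board: Fixed pale wooden board 220 x 220 x 18 mm, where the lid is to lie. Origin: centre of its underside. It lies to the left or to the right of the steamer.
- tray: Fixed steel tray 260 (x) x 200 (y) mm with a wire rack in it on which the buns stand. Origin: centre of its underside; the rack's top is 12 mm above it, the tray's lip 20 mm. It lies on the other side of the steamer from the board.
- button_top (a point): Centre of the top of the red start button, diameter 42 mm, on a fixed yellow pod (85 x 85 x 55 mm) beyond the steamer. Up, it is 92 mm above the work surface. Pressed straight down: first stage 8 mm of travel, 1.5 to 3.5 N, then the halfway stop; the second stage gives way only above 10 N and goes 8 mm further, 14 N at the bottom. Springs back up when let go.
- press_first (a joint): Travel of the button's first stage in m: 0 up, 0.008 at the halfway stop (it stays about 0.008 during the second stage).
- press_second (a joint): Travel of the button's second stage in m: 0 at the halfway stop and above, 0.008 fully down.
- sauce_pot: Bystander: loose open steel pot, 84 mm in diameter (about 140 mm over its two side handles), 85 mm high, on the side away from the pod. Origin: centre of its underside.
- sauce_bottle: Bystander: loose sauce bottle, 54 mm in diameter, 170 mm high with its red nozzle. Origin: centre of its underside.
- cups: Bystander: loose stack of paper cups, 75 mm in diameter, 110 mm high. Origin: centre of its underside.
- bun0: Frozen bun, rigid, cream-coloured with a brown dot on top, about 80 g: round, 52 mm in diameter with straight sides from 5 to 30 mm height, domed top at 46 mm, flat underside. Origin: centre of the underside; z up. Two to four buns are there; the others are absent.
- bun1: Frozen bun, rigid, cream-coloured with a brown dot on top, about 80 g: round, 52 mm in diameter with straight sides from 5 to 30 mm height, domed top at 46 mm, flat underside. Origin: centre of the underside; z up. Two to four buns are there; the others are absent.
- bun2: Frozen bun, rigid, cream-coloured with a brown dot on top, about 80 g: round, 52 mm in diameter with straight sides from 5 to 30 mm height, domed top at 46 mm, flat underside. Origin: centre of the underside; z up. Two to four buns are there; the others are absent.
- bun3: Frozen bun, rigid, cream-coloured with a brown dot on top, about 80 g: round, 52 mm in diameter with straight sides from 5 to 30 mm height, domed top at 46 mm, flat underside. Origin: centre of the underside; z up. Two to four buns are there; the others are absent.
Mind the look-alikes: they are no part of the job. What is shaped like the bun1 but turquoise is not meant.

How it is judged:
By the outcome, as a careful person would: the job done as asked, in the order asked, and still so for the second after the job is handed in, with the robot touching nothing.
Of bun0, bun1, bun2, bun3 only 2 to 4 are there at a start; the rules pass over those that are not, and their reading is None.
At some moment in a run one of bun0, bun1, bun2, bun3, lid may be knocked a few centimetres aside while the robot is not near it.
It also fails if it takes over 210 s, if anything falls off the work surface, if the arm or the gripper's body presses on something with over 40 N, if the wrist force passes 120 N, or if a joint passes its speed limit or range.

## Working session

There is one attempt and no reset: what is moved stays moved. The work goes in short steps, each a Python script; the robot and the scene stay as the last script left them, time stands still between calls to the robot, and variables do not carry over. Pictures are saved under pics/ and viewed, about 12 in all and at most 16, crops included, and the job is handed in when it is done.

```bash
mkdir -p pics
cat > h.py <<'E'
import numpy as np, cv2
from station import bot
def snap(name, fn=None):
    s=bot.snapshot(name)
    if fn: cv2.imwrite('pics/'+fn, s['image'][:,:,::-1])
    np.save('last_'+name+'.npy', s, allow_pickle=True)
    return s
def K(s):
    f=192/np.tan(np.radians(s['fov_y'])/2); return f
def cloud(s):
    """world xyz per pixel (NaN where no depth)"""
    f=K(s); h,w=s['depth'].shape
    A=np.array([[f,0,s['cx']],[0,f,s['cy']],[0,0,1]])
    g=np.stack(np.meshgrid(np.arange(w),np.arange(h)),-1).reshape(-1,1,2).astype(np.float64)
    n=cv2.undistortPoints(g,A,np.array([s['k1'],0,0,0,0.]),None,None) .reshape(h,w,2)
    z=s['depth'].astype(float); z[z<=0]=np.nan
    P=np.dstack([n[...,0]*z,n[...,1]*z,z])
    return (P-np.array(s['t']))@np.array(s['R'])
E
python3 - <<'E'
from h import *
ims=[]
for n in ('scene','side','wrist'):
    s=snap(n,n+'0.png'); ims.append(s['image'])
    R=np.array(s['R']); print(n,s['fov_y'],s['cx'],s['cy'],s['k1'],'cam at',-R.T@np.array(s['t']),'fwd',R[2])
o=bot.get_obs(); print(o)
print(bot.grip_point_offset)
im=np.hstack([ims[0],ims[1]]); 
cv2.imwrite('pics/both0.png',cv2.resize(np.vstack([im,np.hstack([ims[2],ims[2]*0])]),(800,600))[:,:,::-1])
E
```

```text
scene 57.91206721996914 254.60981769837525 194.93853996882135 -0.02780320375206475 cam at [1188.66430336   83.27367356  731.22222457] fwd [-0.7220872 -0.1654809 -0.6717188]
side 51.78863574148905 250.33303274911628 189.21837891067705 -0.13746768737708054 cam at [379.70641514 868.26628502 995.356997  ] fwd [ 0.10948072 -0.72129321 -0.68392257]
wrist 67.76766196023347 259.35139543640895 194.48800137946537 -0.008130681609371342 cam at [624.78184035 -73.7408206  383.39672491] fwd [-0.00265647  0.26813024 -0.96337901]
{'clock': 0.15, 'joint_positions': array([ 2.58601293e-01,  3.85372687e-01,  6.91672726e-03, -3.07986573e-04,
       -1.19402585e+00, -2.58588256e-01]), 'qd': array([ 3.32670497e-04, -4.41045407e-03,  2.69272733e-03,  1.52549423e-03,
       -2.84929241e-05, -6.20966289e-05]), 'joint_efforts': array([ 3.86667998e-04, -3.91052306e+01,  1.87588084e+01,  4.22235444e+00,
        1.23758311e-02, -1.38926293e-04]), 'position': array([ 6.24532534e+02, -1.44132203e-03,  2.21712795e+02]), 'ee_rot': array([-1.89959750e-05, -7.06504543e-01,  9.00734065e-05,  7.07708501e-01]), 'ft_force': array([-0.1845021 , -0.05822356, -0.91431148]), 'ft_torque': array([ 0.02036582, -0.01452934,  0.03490539]), 'grip_width': 87.21897324056614}
18.700000000000003
```

View pics/scene0.png

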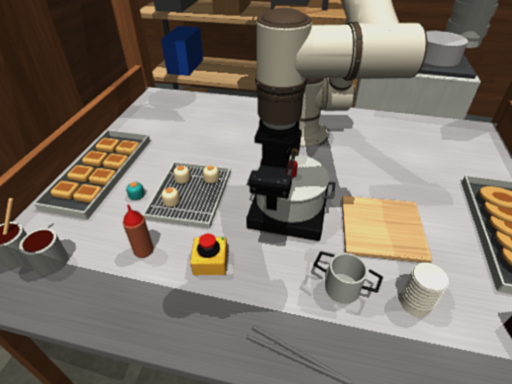

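View pics/side0.png

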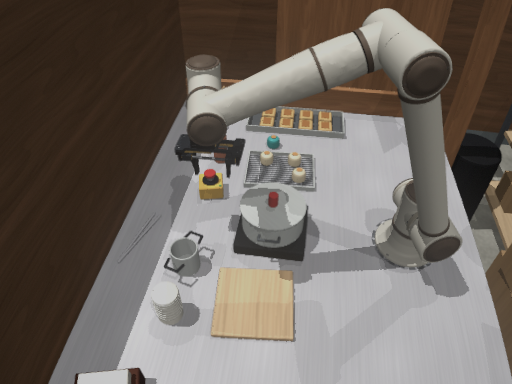

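Scene view: three cream buns on the rack at about (181,174), (211,174) and (170,197). The turquoise look-alike stands off the tray at (135,189). The steamer with its lid is at (290,190), the board at (385,228), the pod at (209,250), the bottle at (137,232), the sauce pot at (346,277) and the cups at (422,290). Next I'll measure them all from depth.

```bash
cat >> h.py <<'E'
def comps(s,mask,amin=15):
    P=cloud(s); n,l,st,c=cv2.connectedComponentsWithStats(mask.astype(np.uint8))
    out=[]
    for i in range(1,n):
        if st[i,4]<amin: continue
        q=P[l==i]; q=q[~np.isnan(q[:,0])]
        if len(q)<5: continue
        out.append((c[i].round(0),st[i,4],q))
    return out
def fitc(xy):
    """least-squares circle -> cx,cy,r"""
    A=np.c_[2*xy,np.ones(len(xy))]; b=(xy**2).sum(1)
    p=np.linalg.lstsq(A,b,rcond=None)[0]; return p[0],p[1],np.sqrt(p[2]+p[0]**2+p[1]**2)
def fitcr(xy,r):
    from scipy.optimize import least_squares
    c0=xy.mean(0); return least_squares(lambda c:np.hypot(*(xy-c).T)-r,c0,loss='soft_l1',f_scale=1).x
E
python3 - <<'E'
from h import *
np.set_printoptions(precision=1,suppress=True)
for n in ('scene','side'):
    s=np.load('last_'+n+'.npy',allow_pickle=True).item()
    P=cloud(s); x,y,z=P[...,0],P[...,1],P[...,2]
    hsv=cv2.cvtColor(s['image'],cv2.COLOR_RGB2HSV)
    ws=(x>300)&(x<1000)&(abs(y)<500)
    print(n,'table z',np.nanmedian(z[ws&(abs(z)<10)]))
    red=ws&((hsv[...,0]<6)|(hsv[...,0]>173))&(hsv[...,1]>150)&(hsv[...,2]>90)&(z>5)
    for c,a,q in comps(s,red): print(' red',c,a,'med',np.median(q,0),'min',q.min(0),'max',q.max(0))
    high=ws&(z>27)&(z<300)
    for c,a,q in comps(s,high,40): print(' obj',c,a,'ctr',(np.percentile(q,2,0)+np.percentile(q,98,0))/2,'min',np.percentile(q,2,0),'max',np.percentile(q,98,0))
    tan=ws&(hsv[...,0]>10)&(hsv[...,0]<25)&(hsv[...,1]>60)&(z>12)&(z<24)
    for c,a,q in comps(s,tan,300): print(' board',c,a,cv2.minAreaRect(q[:,:2].astype(np.float32)),np.median(q[:,2]))
    turq=ws&(hsv[...,0]>80)&(hsv[...,0]<100)&(hsv[...,1]>100)&(z>5)
    for c,a,q in comps(s,turq): print(' turq',c,a,np.median(q,0))
E
```

```text
scene table z -0.21909560659433758
 red [132. 218.] 242 med [ 692.8 -330.6  133.7] min [ 670.5 -352.8  118.6] max [ 706.1 -316.   169.2]
 red [207. 240.] 177 med [ 684.5 -150.    91.6] min [ 663.4 -169.5   82.3] max [ 701.4 -132.2   94.5]
 obj [295. 200.] 4054 ctr [538.   19.1 162.9] min [364.3 -81.2  30.8] max [711.7 119.4 295. ]
 obj [181. 173.] 209 ctr [ 397.  -339.8   44.3] min [ 377.9 -362.6   28. ] max [ 416.  -317.    60.6]
 obj [210. 172.] 203 ctr [ 374.2 -247.5   44.3] min [ 355.1 -269.8   28.7] max [ 393.3 -225.3   59.9]
 obj [134. 188.] 162 ctr [ 488.2 -455.7   38.4] min [ 467.6 -475.2   28.1] max [ 508.8 -436.3   48.8]
 obj [170. 195.] 242 ctr [ 503.3 -332.1   44.2] min [ 483.  -354.1   28.3] max [ 523.6 -310.    60.1]
 obj [136. 230.] 856 ctr [ 690.  -333.3   93.8] min [ 670.8 -353.6   29.4] max [ 709.1 -313.   158.2]
 obj [208. 252.] 1181 ctr [ 684.6 -149.2   61.2] min [ 641.9 -192.6   29.2] max [ 727.4 -105.8   93.2]
 obj [347. 274.] 1501 ctr [685.9 183.3  57.4] min [645.4 114.6  29. ] max [726.4 252.1  85.7]
 obj [425. 286.] 1585 ctr [692.1 349.8  71.3] min [659.8 316
[... 1003 characters left out ...]
-6.1 223.5] max [581.3  39.3 299.6]
 obj [210. 182.] 528 ctr [ 676.6 -146.1   60.8] min [ 634.3 -188.9   28.9] max [ 718.9 -103.3   92.7]
 obj [299. 174.] 148 ctr [ 368.5 -242.5   43.8] min [ 344.9 -261.    28.9] max [ 392.1 -223.9   58.7]
 obj [273. 220.] 4482 ctr [436.9  25.8  93.8] min [333.3 -70.4  32.8] max [540.4 122.  154.8]
 obj [184. 253.] 842 ctr [682.8 185.7  57.6] min [643.6 116.1  28.8] max [722.  255.4  86.4]
 obj [166. 300.] 972 ctr [684.  355.9  71.5] min [650.9 322.5  30.9] max [717.1 389.2 112. ]
 board [254. 304.] 5243 ((461.13671875, 287.3080749511719), (216.8815460205078, 221.352294921875), 4.689596176147461) 17.144121701605602
 turq [273. 142.] 93 [ 485.6 -440.4   32.4]
```

View pics/wrist0.png

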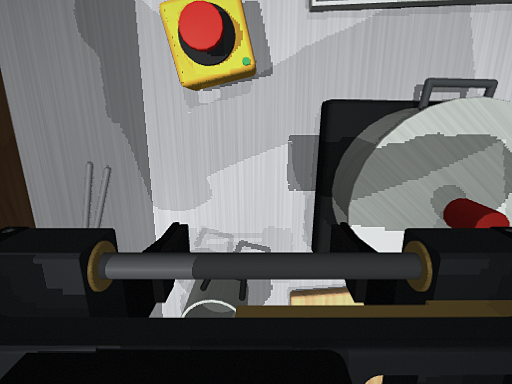

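Wrist view: the button is at (207,30) and the lid knob at (475,213). The picture's upper half looks straight down past the gripper. The arm goes over the lid, then over the rack, to measure both from above.

```bash
cat >> h.py <<'E'
Q=np.array([0,-np.sqrt(.5),0,np.sqrt(.5)])
def redmask(s):
    hsv=cv2.cvtColor(s['image'],cv2.COLOR_RGB2HSV)
    return ((hsv[...,0]<6)|(hsv[...,0]>173))&(hsv[...,1]>140)&(hsv[...,2]>70)
def buns(s,z0,ztop=12):
    """bun centres: points in the band of the straight sides/top above support height z0, cream only"""
    P=cloud(s); hsv=cv2.cvtColor(s['image'],cv2.COLOR_RGB2HSV)
    m=(P[...,2]>z0+28)&(P[...,2]<z0+52)&~((hsv[...,0]>75)&(hsv[...,0]<105)&(hsv[...,1]>90))
    return [(c,a,q,sphere(q)) for c,a,q in comps(s,m,150)]
def sphere(q):
    return (q[:,:2].min(0)+q[:,:2].max(0))/2
E
python3 - <<'E'
from h import *
np.set_printoptions(precision=1,suppress=True)
bot.goto([440,90,270],Q); s=snap('wrist','lid1.png')
P=cloud(s); z=P[...,2]
k=P[redmask(s)&(z>168)]; print('knob top',len(k),k.mean(0),(k.min(0)+k.max(0))/2,fitc(k[:,:2]))
m=(z>128)&(z<136); q=P[m]; e=cv2.morphologyEx(m.astype(np.uint8),cv2.MORPH_GRADIENT,np.ones((3,3)))
h=cv2.convexHull(q[:,:2].astype(np.float32))[:,0]; print('flange',np.median(q,0),fitc(h),fitcr(h.astype(float),103),q.min(0),q.max(0))
bot.goto([440,-226,270],Q); s=snap('wrist','rack1.png')
for c,a,q,b in buns(s,12): print(c,a,'ctr',b,'mean',q.mean(0),'ext',np.ptp(q,axis=0),'ztop',np.percentile(q[:,2],99))
o=bot.get_obs();print(o['clock'],o['position'],o['ft_force'])
im=np.hstack([cv2.imread('pics/lid1.png')[:300,100:],cv2.imread('pics/rack1.png')[:300]]); cv2.imwrite('pics/m1.png',cv2.resize(im,(800,260)))
E
```

```text
knob top 874 [439.1  13.3 173.5] [439.2  13.7 173.4] (np.float64(439.13147459227974), np.float64(13.370424416782953), np.float64(10.069317182857091))
flange [438.9   2.9 131.6] (np.float64(438.80316820333735), np.float64(13.474510223345533), np.float64(102.4345257743613)) [438.7  13.4] [335.9 -86.2 128.6] [541.2 115.9 134.5]
[84. 84.] 456 ctr [ 664.3 -340.1] mean [ 658.9 -337.3   52.4] ext [23.3 52.  23.9] ztop 63.71971062878045
[300.  79.] 1376 ctr [ 388.2 -342.5] mean [ 389.7 -341.8   52.6] ext [51.  51.4 20. ] ztop 59.70700287392369
[215.  85.] 1348 ctr [ 495.9 -336. ] mean [ 494.6 -334.9   52.5] ext [50.3 50.9 20.6] ztop 59.610625426176426
[313. 151.] 1129 ctr [ 366.4 -251.2] mean [ 368.5 -252.9   52.6] ext [50.7 50.1 21.2] ztop 59.79878958622942
[ 97. 211.] 2197 ctr [ 676.2 -161.2] mean [ 665.8 -171.1   54.2] ext [96.3 84.4 22.2] ztop 61.72171560496839
[202. 292.] 570 ctr [518.6 -26.2] mean [529.2 -34.3  46.1] ext [56.9 81.5 23.8] ztop 62.46266354130452
[320. 290.] 521 ctr [356. -38.] mean [346.7 -39.6  46.5] ext [57.8 57.4 23.3] ztop 63.02941935970882
2.3 [ 440.4 -225.3  269.8] [-0.2 -0.5 -0.1]
```

View pics/m1.png

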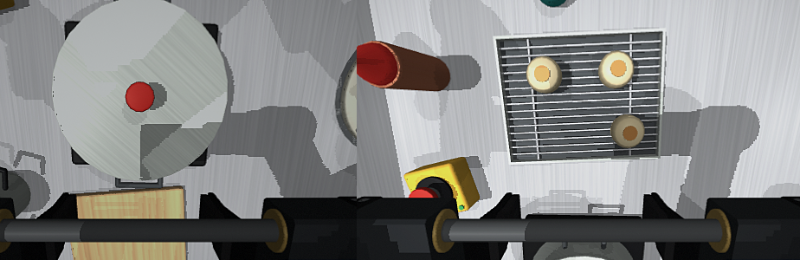

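The montage shows the lid knob at (140,97) on the left. On the right are the three cream buns on the rack at (543,74), (617,68) and (628,131), with the turquoise bun outside the tray at (552,0). The heights fit: bun tops 59.7 mm against 58 expected, flange 131.6 against 132. Next the lid moves to the board.

Run:
```python
from h import *
np.set_printoptions(precision=1,suppress=True)
L=np.array([439,13.4]); B=np.array([462,287])
bot.goto([*L,240],Q); bot.move_l([*L,142],vel=100)
bot.move_gripper(10); o=bot.get_obs(); print('w',o['grip_width'],o['ft_force'],o['position'])
bot.move_l([*L,160],vel=30); bot.move_l([*L,230],vel=100); bot.dwell(.2); o=bot.get_obs(); print('w',o['grip_width'],o['ft_force'])
bot.move_l([*B,230],vel=200); bot.move_l([*B,52],vel=120); bot.dwell(.2)
print(bot.move_l([*B,36],vel=12,max_force=2.5)); o=bot.get_obs(); print(o['position'],o['ft_force'])
bot.move_gripper(60); bot.dwell(.1); o=bot.get_obs(); print(o['ft_force'],o['grip_width'])
bot.move_l([o['position'][0],o['position'][1],230],vel=150)
bot.goto([440,90,300],Q); s=snap('wrist','pot2.png')
P=cloud(s); z=P[...,2]
m=(z>121)&(z<130)&(np.hypot(P[...,0]-439,P[...,1]-13)<115); q=P[m]
h=cv2.convexHull(q[:,:2].astype(np.float32))[:,0]; print('rim outer',np.median(q,0),fitc(h),fitcr(h.astype(float),98))
m=(z>47)&(z<56)&(np.hypot(P[...,0]-439,P[...,1]-13)<98); q=P[m]
h=cv2.convexHull(q[:,:2].astype(np.float32))[:,0]; print('floor',np.median(q,0),fitc(h))
s=snap('scene','sc2.png'); print(bot.get_obs()['clock'])
```

```text
w 29.3809120022138 [ 0.9  0.1 -0.5] [439.1  13.4 142. ]
w 29.32150961464655 [-0.6  0.1 -3.2]
True
[462.  286.9  42. ] [-0.5  0.   4.6]
[ 0.8 -0.6 -0.2] 60.07986286686444
rim outer [436.8  -3.7 125.2] (np.float64(437.62002976506847), np.float64(14.768773114055875), np.float64(97.50015521059261)) [437.7  14.8]
floor [437.3   8.8  50.7] (np.float64(437.4019310973416), np.float64(14.547710634386021), np.float64(94.1000101868099))
14.65
```

View pics/sc2.png

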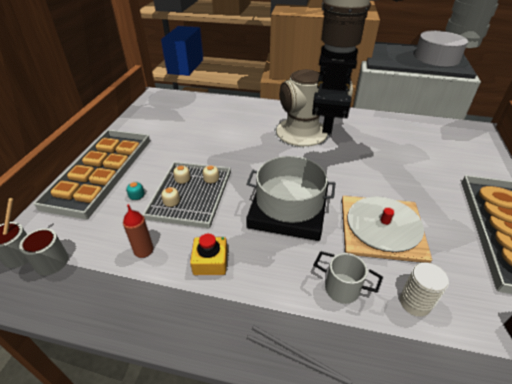

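The lid lies on the board with its knob at (388,215), and the pot is empty at (292,188). Pot centre is (437.6, 14.7), rim 125.2 mm, floor 50.7 mm. Now the first bun.

```bash
cat >> h.py <<'E'
C=np.array([437.6,14.7])
def rack(fn=None):
    bot.goto([440,-226,270],Q); s=snap('wrist',fn)
    return [b for c,a,q,b in buns(s,12) if 300<b[0]<590 and -420<b[1]<-190]
def pick_place(b,slot):
    bot.move_gripper(80); bot.goto([*b,120],Q); hit=bot.move_l([*b,22],vel=80,max_force=12)
    bot.move_gripper(30); w0=bot.get_obs()['grip_width']
    if hit or not 47<w0<57: print('PICK?',hit,w0); return False
    bot.move_l([*b,40],vel=30); bot.move_l([*b,200],vel=150)
    t=C+slot; bot.move_l([*t,200],vel=250); bot.dwell(.15); w1=bot.get_obs()['grip_width']
    if not 47<w1<57: print('LOST',w1); return False
    bot.move_l([*t,70],vel=100); bot.dwell(.2)
    f=bot.move_l([*t,57.5],vel=10,max_force=2); o=bot.get_obs()
    bot.move_gripper(62); bot.move_l([*t,90],vel=60); bot.move_l([*t,220],vel=200)
    print('placed',w0,w1,'contact',f,o['position'],o['ft_force'],bot.get_obs()['clock']); return True
def potview(fn=None):
    bot.goto([437,95,320],Q); s=snap('wrist',fn); 
    P=cloud(s); inside=np.hypot(P[...,0]-C[0],P[...,1]-C[1])<90
    m=inside&(P[...,2]>80)&(P[...,2]<105)
    for c,a,q in comps(s,m,150): print(' pot bun',c,a,'rel',sphere(q)-C,'ext',np.ptp(q,axis=0),'top',np.percentile(q[:,2],99))
E
python3 - <<'E'
from h import *
np.set_printoptions(precision=1,suppress=True)
bs=rack(); print(bs)
b=max(bs,key=lambda b:b[0])
print(pick_place(b,np.array([-15,-50]))); potview('pot3.png'); print(rack('rack3.png'))
E
```

```text
[array([ 388.2, -342.8]), array([ 496.4, -335.5]), array([ 366.9, -251.4])]
placed 51.38261518037938 51.14509980962288 contact True [422.5 -35.3  61. ] [-0.3  0.6  4.3] 27.375
True
 pot bun [269.  70.] 1335 rel [-16. -50.] ext [50.6 50.6 19.5] top 98.66406443567605
[array([ 388. , -342.7]), array([ 366.2, -251.1])]
```

```bash
sed -i 's/vel=10,max_force=2)/vel=5,max_force=1.5)/; s/\[\*t,70\],vel=100/[*t,66],vel=80/' h.py
python3 - <<'E'
from h import *
np.set_printoptions(precision=1,suppress=True)
for slot in ([-15,50],[30,0]):
    bs=rack(); print(bs); b=max(bs,key=lambda b:b[0])
    if not pick_place(b,np.array(slot)): break
    potview('pot4.png')
bs=rack(); print('left',bs)
snap('scene','sc4.png')
a=cv2.imread('pics/pot4.png')[:320,100:420]; b=cv2.imread('pics/sc4.png')[120:320,:480]
cv2.imwrite('pics/m4.png',np.hstack([cv2.resize(a,(320,320)),cv2.resize(b,(480,200)) if 0 else cv2.copyMakeBorder(b,0,120,0,0,0)]))
E
```

```text
[array([ 387.7, -342.9]), array([ 366.7, -250.8])]
placed 51.312545438415796 51.19268623029024 contact True [422.6  64.7  61.1] [-1.4 -0.1  3.9] 42.0833
 pot bun [270.  69.] 1330 rel [-15.6 -50.1] ext [49.4 50.5 19.3] top 98.5792383109272
 pot bun [269. 147.] 1078 rel [-15.2  50.1] ext [50.1 49.8 19.1] top 98.59574832732648
[array([ 366.4, -251. ])]
placed 51.09819641503738 51.002500138918876 contact True [467.6  14.7  61.1] [-0.4  0.7  3.3] 55.7
 pot bun [270.  69.] 1336 rel [-15.4 -50.2] ext [50.6 50.6 19.6] top 98.48064174137885
 pot bun [252. 140.] 2191 rel [ 6.9 40.9] ext [97.8 73.5 19.1] top 98.52029569869966
left []
```

View pics/m4.png

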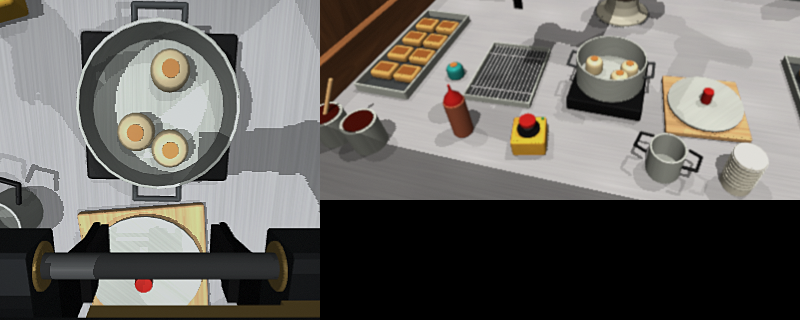

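The montage shows all three buns in the pot at (170,68), (136,132) and (170,150), with the rack empty. The last bun no longer lies where I put it; it looks knocked about 3 cm. I'll separate the two touching buns and check that they stand flat and where they are.

Run:
```python
from h import *
np.set_printoptions(precision=1,suppress=True)
bot.goto([437,95,320],Q); s=snap('wrist','pot5.png'); P=cloud(s)
ins=np.hypot(P[...,0]-C[0],P[...,1]-C[1])<90
for zt in (88,92,94):
  for c,a,q in comps(s,ins&(P[...,2]>zt)&(P[...,2]<105),20):
    hi=q; print(zt,c,a,'rel',sphere(q)-C,'mean',q.mean(0)[:2]-C,'ext',np.ptp(q,axis=0),'top',q[:,2].max())
for n in ('scene','side'):
  t=snap(n); R=cloud(t); i2=np.hypot(R[...,0]-C[0],R[...,1]-C[1])<85
  for c,a,q in comps(t,i2&(R[...,2]>92)&(R[...,2]<104),5): print(n,c,a,q.mean(0)[:2]-C,q[:,2].max())
cv2.imwrite('pics/pot5c.png',cv2.resize(s['image'][:220,150:390],(720,660))[:600,:,::-1])
```

```text
88 [271.  69.] 1051 rel [-15.4 -50.1] mean [-15.6 -49.6] ext [44.7 45.  11.9] top 99.91542397130249
88 [236. 132.] 884 rel [30.4 28.5] mean [29.8 28.3] ext [43.3 44.8 11.7] top 99.70679769576087
88 [271. 149.] 848 rel [-15.7  52. ] mean [-16.1  51. ] ext [43.9 45.  11.4] top 99.42548696397266
92 [271.  69.] 688 rel [-15.9 -49.5] mean [-15.6 -49.7] ext [37.9 37.4  7.9] top 99.91542397130249
92 [236. 133.] 568 rel [30.1 28.9] mean [30.1 28.5] ext [37.5 37.9  7.7] top 99.70679769576087
92 [271. 150.] 538 rel [-16.9  52.2] mean [-16.2  51.1] ext [35.3 37.9  7.4] top 99.42548696397266
94 [271.  68.] 452 rel [-15.8 -49.9] mean [-15.7 -50. ] ext [30.1 29.1  5.9] top 99.91542397130249
94 [236. 133.] 392 rel [30.6 28.7] mean [30.1 28.7] ext [30.7 29.9  5.7] top 99.70679769576087
94 [271. 150.] 377 rel [-16.1  51.8] mean [-16.3  51.6] ext [31.1 29.5  5.4] top 99.42548696397266
scene [274. 179.] 83 [-10.3 -48.6] 100.56101111848562
scene [309. 184.] 92 [-10.9  52.5] 101.67996537288647
scene [299. 194.] 100 [35.8 29.2] 101.61624839233268
side [279. 203.] 54 [-15.7 -45.5] 100.17223107748445
side [262. 219.] 65 [30.3 33.3] 98.76671007745114
side [276. 226.] 61 [-15.1  53.5] 100.2465462871831
```

View pics/pot5c.png

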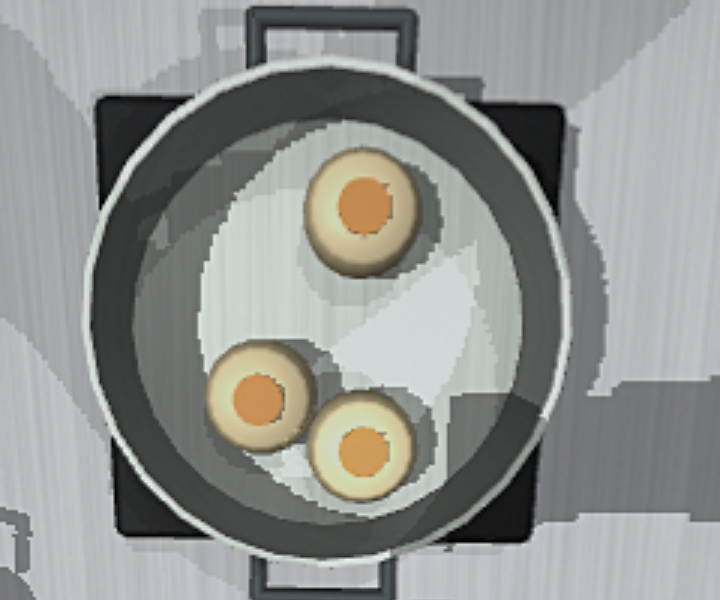

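The crop shows three buns with level tops, all at 99.5–99.9 mm by depth. They sit at (362,210), (260,395) and (362,445), the last two just touching, about 52 mm apart, all clear of the wall. That meets the request, so they stay. Now I'll measure the lid again and put it back.

Run:
```python
from h import *
np.set_printoptions(precision=1,suppress=True)
bot.goto([462,361,230],Q); s=snap('wrist','lid6.png'); P=cloud(s); z=P[...,2]
k=P[redmask(s)&(z>68)&(z<80)]; print('knob',len(k),k.mean(0),fitc(k[:,:2]))
m=(z>28)&(z<37)&(np.hypot(P[...,0]-462,P[...,1]-287)<160); q=P[m]
h=cv2.convexHull(q[:,:2].astype(np.float32))[:,0]; f=fitc(h); print('flange',f)
L=k.mean(0)[:2]
bot.goto([*L,140],Q); bot.move_l([*L,42],vel=100); bot.move_gripper(10); print('w',bot.get_obs()['grip_width'])
bot.move_l([*L,55],vel=30); bot.move_l([*L,240],vel=120); bot.move_l([*C,240],vel=200); bot.dwell(.2)
print('w',bot.get_obs()['grip_width'],bot.get_obs()['ft_force'])
bot.move_l([*C,156],vel=100); bot.dwell(.3)
print(bot.move_l([*C,139],vel=8,max_force=3)); o=bot.get_obs(); print(o['position'],o['ft_force'],o['clock'])
```

```text
knob 570 [461.6 286.8  73.5] (np.float64(461.6338254314776), np.float64(286.9385571571529), np.float64(10.100912140966086))
flange (np.float64(461.35652342529784), np.float64(286.6600219091807), np.float64(102.50108845140986))
w 29.076154788327518
w 29.225486354969767 [ 0.3 -0.1 -2.8]
True
[437.6  14.7 142. ] [-0.1  1.   3.9] 69.3833
```

Run:
```python
from h import *
np.set_printoptions(precision=1,suppress=True)
bot.move_gripper(60); bot.move_l([*C,240],vel=120)
bot.goto([440,90,270],Q); s=snap('wrist','lid7.png'); P=cloud(s); z=P[...,2]
m=(z>120)&(z<150)&(np.hypot(P[...,0]-C[0],P[...,1]-C[1])<108); q=P[m]
A=np.c_[q[:,:2]-C,np.ones(len(q))]; print('flange plane slopes,z',np.linalg.lstsq(A,q[:,2],rcond=None)[0]*[1000,1000,1])
k=P[redmask(s)&(z>160)]; print('knob',k.mean(0))
bot.goto([682,-76,240],Q); bot.move_gripper(0); s=snap('wrist','btn7.png'); P=cloud(s); z=P[...,2]
m=redmask(s)&(z>87)&(z<98)
for c,a,q in comps(s,m,60): print('button',c,a,q.mean(0),fitc(cv2.convexHull(q[:,:2].astype(np.float32))[:,0]))
o=bot.get_obs(); print(o['clock'],o['grip_width'],o['ft_force'])
cv2.imwrite('pics/m7.png',np.hstack([cv2.imread('pics/lid7.png')[:,112:412],cv2.imread('pics/btn7.png')[:,60:460]]))
```

```text
flange plane slopes,z [ -1.    0.1 131.6]
knob [437.4  14.7 173.5]
button [263. 111.] 1252 [ 678.1 -153.6   91.5] (np.float64(678.217881372167), np.float64(-153.237167509036), np.float64(20.39899710048221))
74.0083 0.16839961164784079 [-0.3  0.6 -0.9]
```

View pics/m7.png

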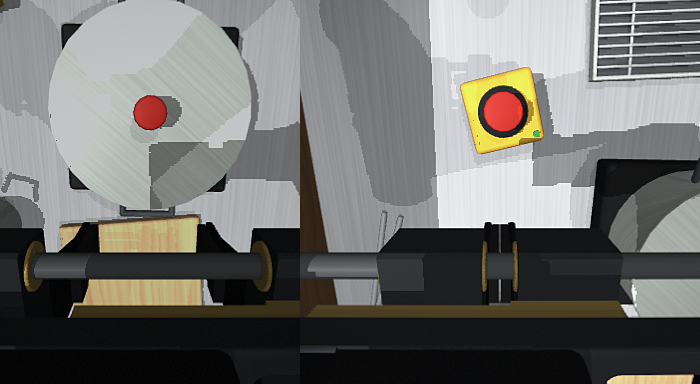

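The lid is seated level: flange at 131.6 mm, tilt about 1 mrad, knob at (437.4, 14.7). The button is at (678.2, -153.4), top 91.5 mm, radius 20.4 mm, and appears at (503,111) in the montage. Now pressing it.

Run:
```python
from h import *
np.set_printoptions(precision=2,suppress=True)
b=[678.2,-153.4]
bot.goto([*b,130],Q); bot.move_l([*b,97],vel=60); bot.dwell(.4); f0=bot.get_obs()['ft_force'][2]; print('f0',f0)
for i in range(3):
    h=bot.move_l([*b,83.3],vel=5,max_force=5.5); o=bot.get_obs(); print('stage1',h,o['position'],o['ft_force'],o['clock'])
    if not h or o['position'][2]<85: break
for i in range(2): bot.dwell(.9); o=bot.get_obs(); print('hold',o['position'][2],o['ft_force'][2],o['clock'])
for i in range(3):
    h=bot.move_l([*b,75.5],vel=8,max_force=14); o=bot.get_obs(); print('stage2',h,o['position'],o['ft_force'],o['clock'])
    if not h or o['position'][2]<76.6: break
bot.dwell(.3); o=bot.get_obs(); print(o['position'][2],o['ft_force'])
```

```text
f0 0.7716780076634491
stage1 True [ 678.19 -153.44   84.57] [-0.55  0.04  3.01] 78.0
hold 84.56870209137513 3.8330194667898474 78.9
hold 84.50682440108227 4.488024417935339 79.8
stage2 False [ 678.03 -153.42   77.93] [-0.95  0.97 13.77] 81.05
77.95516967580024 [-1.31  1.09 12.44]
```

The forces and travel show two things. The hold was at about 7.4–7.5 mm (z 84.5), a hair short of the stop at z 84. The second stage is only about 6 mm in, because the arm gives roughly 0.2 mm/N. So without letting go, I'll ease back to the halfway stop and hold it firmly at about 6 N for two seconds. Then I'll press on fully, allowing for the compliance.

Run:
```python
from h import *
np.set_printoptions(precision=2,suppress=True)
b=[678.2,-153.4]
bot.move_l([*b,82.7],vel=20)
for i in range(4):
    o=bot.get_obs(); print('hold',o['position'][2],o['ft_force'][2],o['clock']); bot.dwell(.5)
h=bot.move_l([*b,72.3],vel=10,max_force=16); o=bot.get_obs(); print('full',h,o['position'][2],o['ft_force'],o['clock'])
if o['position'][2]>76.3:
    h=bot.move_l([*b,71],vel=8,max_force=10); o=bot.get_obs(); print('full+',h,o['position'][2],o['ft_force'],o['clock'])
bot.dwell(.3); o=bot.get_obs(); print(o['position'][2],o['ft_force'][2],o['clock'])
```

```text
hold 84.23526127905902 8.704181907164417 81.8583
hold 84.23306643516929 9.390370638397872 82.3583
hold 84.21592022934077 8.718196908870265 82.8583
hold 84.24209710213265 9.751012262012992 83.3583
full False 76.20706268032106 [-2.44  3.1  17.27] 85.05
76.22299863931187 17.712023099420815 85.35
```

The halfway stop is at z 84.23 and the bottom at 76.22, exactly 8.0 mm apart, so the button went fully down. The first hold was therefore at about 7.7 mm. Now I'll let go, back off and check everything.

Run:
```python
from h import *
np.set_printoptions(precision=1,suppress=True)
b=[678.2,-153.4]
bot.move_l([*b,110],vel=40); bot.move_l([*b,240],vel=150)
bot.goto([440,90,270],Q); s=snap('wrist'); P=cloud(s); z=P[...,2]
m=(z>120)&(z<150)&(np.hypot(P[...,0]-C[0],P[...,1]-C[1])<108); q=P[m]
A=np.c_[q[:,:2]-C,np.ones(len(q))]; print('flange',np.linalg.lstsq(A,q[:,2],rcond=None)[0]*[1000,1000,1],'knob',P[redmask(s)&(z>160)].mean(0))
bot.goto([625,0,300],Q)
s=snap('scene','sc9.png'); P=cloud(s); x,y,z=np.moveaxis(P,-1,0)
for c,a,q in comps(s,(x>600)&(x<800)&(abs(y)<500)&(z>27)&(z<180),40): print(c,a,(np.percentile(q,2,0)+np.percentile(q,98,0))/2,'top',q[:,2].max())
print(bot.get_obs()['clock'],bot.get_obs()['ft_force'])
```

```text
flange [ -1.    0.1 131.6] knob [437.4  14.7 173.4]
[136. 230.] 852 [ 690.1 -333.5   94.1] top 171.99520154493325
[208. 252.] 1178 [ 684.9 -149.3   61.3] top 94.93231410074782
[347. 274.] 1504 [685.9 183.4  57.4] top 88.12034839122246
[425. 286.] 1585 [692.2 349.9  71.2] top 112.37004702166803
89.6917 [ 0.5  0.3 -0.1]
```

View pics/sc9.png

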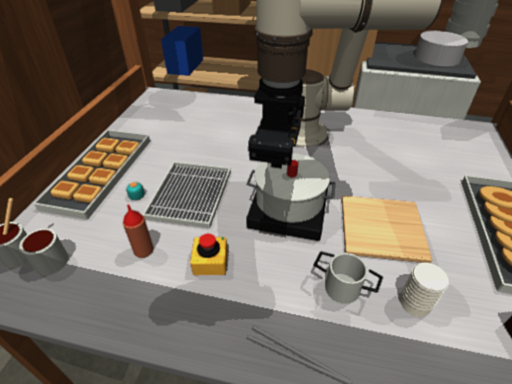

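The final view shows the lid on the pot (knob at (292,169)) and the rack empty. The button is back up at (208,241). The bottle, sauce pot and cups are where they were to within 0.5 mm, and the arm touches nothing.

```bash
python3 -c "
from h import bot
print(bot.finish_job())"
```

```text
the job is handed in; nothing more can be done
None
```

The steamer is loaded and started, and I handed the job in at about 90 s. One step did not go cleanly: I had to press the button in two goes.

**What I did:** I laid the lid on the board and lowered all three buns into the pot, stopping each at light contact. Then I put the lid back on, pressed the button and let it go.

**Last checks:**
- **Lid:** it is fully seated, with the flange at 131.6 mm (132 expected), level to about 1 mrad and centred.
- **Buns:** before the lid went on, all three stood flat on the floor with equal top heights. The rack was empty.
- **Bystanders:** the bottle, sauce pot and cups stayed within 0.5 mm of where they were. The turquoise look-alike was left alone.

**What did not go as planned:**
- **Bun:** the last bun shifted about 29 mm after I placed it, probably from the announced knock. It now just touches its neighbour. Both still stood flat side by side, so I left them.
- **Button:** my first hold, about 2 s, was at about 7.7 mm, just short of the 8 mm stop. The next push went only about 6 mm into the second stage because the arm flexed.
- **Button, correction:** without letting go, I eased back to the halfway stop and held it about 2 s. I then pressed fully down, a measured 8.0 mm of second-stage travel at about 17 N, and released. So the button made one extra partial dip before the clean sequence.

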